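Seat a milling blank in the sprung chuck and proof-pull it

ROBOT

A 6-joint arm with a two-finger parallel gripper is mounted at the origin on the work surface. World frame = base frame: x ahead of the robot, y to its left, z up, the work surface at z = 0. Lengths are in m, angles in rad, forces in N, time in s.
With the tool pointing down it reaches from about 0.35 to 0.85 m from the base axis. Payload 8.1 kg.
Tool frame: the origin (TCP) lies at the centre of the arm's flange, where the gripper is bolted on; the fingertips stand 173 mm ahead of it and the grasp point (between the pads) lies 155 mm ahead of it; z points along the fingers, y is the line along which they close (so a half turn about z gives the same grasp; the last joint's range is limited). The gripper opens to 85 mm and grips with 20 to 120 N. Pads are 22 mm wide; open, the fingers measure 114 mm over their backs; the gripper's body (76 mm by 85 mm) begins 54 mm behind the grasp point. The pads swing forward as they close: fully open they stand 13 mm farther back than shut.
Start: joints at [1.069, 0.13, 1.488, -0, 1.523, -0.085], TCP at [0.243, 0.549, 0.405] pointing down, gripper open.
Joint ranges: [-2.96, 2.96], [-0.89, 2.26], [0.02, 2.5], [-1.34, 4.48], [0, 2.73], [-2.66, 2.66]. Speed limits (rad/s): [2.39, 2.39, 2.79, 3.14, 3.14, 3.14].

INTERFACE

Orientations are given as a unit quaternion [x, y, z, w].
In Python, from bench import arm gives the robot as it stands.
- The arm moves only by the shell command python3 -m creep 'ROWS'. ROWS is JSON, a list of rows, each an object of numbers: "hand": the opening, from 0 (shut) to 1 (fully open); "tx", "ty", "tz": the shift along the tool's x, y, z in mm; "ax", "ay", "az": the turn, a rotation vector about the tool's x, y, z in rad. A call has 1 to 8 rows; each row is the pose to reach, as a shift and turn from the pose commanded when the call began, along the tool's axes at that moment; what a row does not reach only later rows make up. A row lasts 1/12 s, in which the tool goes at most 41.7 mm and 7.16 degrees, less where a joint would pass 70% of its speed; a pose out of reach is approached as far as the arm can. A call with a gripper value outside its range is refused whole. The fingers move at their own pace and stop on an object; the grip force is fixed at half the most. Time passes only in rows, so rows that repeat a pose let the fingers close. It gives the time, the measured TCP pose, the force, the opening and the grip force at its end, in the units of the state.
- arm.observe(): the state, without advancing time (a new reading comes with each control period).
- arm.grab_frame(name): name is "scene" or "top" or "wrist"; returns a dict with "image" (420x560x3 uint8, red, green, blue), "depth" (420x560 float32, m along the optical axis (not along the pixel's ray), 0 where there is no reading), "mtx" (3x3 intrinsics, pixels), "extrinsics" (4x4, takes a point from camera to world coordinates). Camera axes: x right, y down, z forward; pixel columns grow to the right and rows downward; lengths in m; the calibration is good to about 2 mm. A picture is of the moment at which its call begins.
- arm.job_done(): hands the job in; it is judged then, once.
The state is a dict: "t": time; "joints": joint angles; "joint_velocities": joint speeds; "tau": joint torques, N m; "tool_pos": TCP position; "tool_rot": TCP orientation; "force": force on the tool from outside, world axes, zero at the start; "ft_torque": the same for the moment, N m; "grip_width": opening from 0.0 (shut) to 1.0 (fully open); "grasp_force": force on a finger pad.
Only numpy, scipy, OpenCV 4.12 (cv2) and the standard library are available. Lean on these libraries where they do the work, as an engineer would, in place of code of your own. Each camera call takes 0.05 s, during which the arm holds its last target. There are 200 camera calls.

TASK

Take the ivory milling blank out of the rack, push its steel stub down into the blue sprung chuck until it snaps fully home (never pressing with more than 30 N), then, still in the chuck, tug it straight up with about 12 N for half a second to prove that the pawls hold it, never pulling harder than 18 N. Ease off, let go, and leave it fully seated and upright, without disturbing the other two blanks in the rack or the other things lying about.

Things in the scene. Friction and masses are not known exactly. Their poses are not given: they have to be found in the camera images.
- blank: Ivory ceramic milling blank, 110 g: block 24 (x) x 36 (y) x 34 mm (z) on a steel flange 22 mm across, 5 mm thick, and below it a round steel stub. Origin at the centre of the flange's underside (its seating face), z up: block z = 5 to 39 mm, stub z = 0 to -36 mm. Starts in one of the rack's holes, stub down, flange on the rack's top. Its yaw in the chuck does not matter.
- chuck_seat (a point): Centre of the hole's mouth in the chuck's flat top; the blank is home when its origin lies here, flange on the chuck. The chuck is a blue block 60 x 60 x 38 mm, top 74 mm above the table; hole 16 mm across, slightly chamfered. Nothing on the stand rises above it. Two brass spring pawls reach into the hole some 15 to 22 mm below the mouth.
- chuck (a joint): Height of the chuck on its stiff springs, m: 0 at rest with no load, negative pushed down, positive pulled up; stops at -12 and +8 mm. It yields a few millimetres, so it sinks while the blank is pressed in and rises while it is tugged, in proportion to the force; judge push and pull by the force on the tool.
- stub_tip (a point): Lower end of the blank's stub, which is 36 mm long: tip tapered from 6 mm across to a 14 mm rim 26 to 28 mm below the flange, a groove above it, then an 11 mm shank. The rim must be forced past the pawls with some 8 to 20 N; they snap shut 2 to 9 mm before home. Once home it has 1.5 to 8 mm of free play upwards, different each time, before the pawls take the pull; they hold more than 18 N.
- stand: The grey fixed base that carries the chuck, plate 140 x 120 x 16 mm, origin at the centre of its underside; the chuck stands over its centre. Nothing rises above the chuck's top.
- rack: White fixed rack 80 (x) x 240 (y) x 42 mm (z) with three holes 17 mm across at y = -75, 0 and +75 mm. Origin at the centre of its underside. The blanks stand in it with their long side along its y.
- blank_blue: A blue blank of the same shape in the rack; leave it alone.
- blank_grey: A grey blank of the same shape in the rack; leave it alone.
- puck: White ceramic disc 98 mm across, 16 mm thick, origin under its centre; leave it alone.
- jar: Amber jar with a black cap, 44 mm across, 60 mm tall, origin under its centre; leave it alone.
- crucible: White ceramic bowl 60 mm across, 45 mm tall, origin under its centre; leave it alone.
- brush: Small brush lying on the table; leave it alone.
- tweezers: Steel tweezers 150 mm long lying on the table; leave them alone.
Things that resemble listed ones, but are neither listed nor needed, are in the scene too. Of the things that look like the blank, the smallest one is meant.

How it is judged:
By the outcome, as a careful person would: the job done as asked, in the order asked, and still so for the second after the job is handed in, with the robot touching nothing.
It also fails if it takes over 67 s, if anything falls off the work surface, if the arm or the gripper's body presses on something with over 40 N, if the wrist force passes 120 N, or if a joint passes its speed limit or range.

## Working session

There is one attempt and no reset: what is moved stays moved. The work goes in short steps, Python scripts to look and compute and a shell command to move; the robot and the scene stay as the last step left them, time stands still between calls to the robot, and variables do not carry over. Pictures are saved under pics/ and viewed, at most 10 in all, crops included, and the job is handed in when it is done.

```bash
mkdir -p pics; cat > h.py <<'E'
import numpy as np, cv2
from bench import arm
def grab(n,save=None):
    f=arm.grab_frame(n)
    np.savez(f'/tmp/{n}.npz',**{k:np.asarray(f[k]) for k in('image','depth','mtx','extrinsics')})
    if save: cv2.imwrite(f'pics/{save}.png',cv2.cvtColor(f['image'],cv2.COLOR_RGB2BGR))
    return f
def cloud(f):
    K,E,d=np.asarray(f['mtx']),np.asarray(f['extrinsics']),f['depth']
    v,u=np.mgrid[:d.shape[0],:d.shape[1]]
    p=np.stack([(u-K[0,2])/K[0,0]*d,(v-K[1,2])/K[1,1]*d,d],-1)
    w=p@E[:3,:3].T+E[:3,3]; w[d==0]=np.nan
    return w
def ray(f,u,v,z):
    K,E=np.asarray(f['mtx']),np.asarray(f['extrinsics'])
    d=E[:3,:3]@np.linalg.solve(K,[u,v,1]); o=E[:3,3]
    return o+d*(z-o[2])/d[2]
E
python3 - <<'E'
from h import *
grab('top','top0'); grab('scene','scene0')
s=arm.observe(); print(s)
E
```

```text
{'t': 0.1, 'joints': array([ 1.06861643e+00,  1.31100108e-01,  1.48917709e+00, -2.86366843e-05,
        1.52299827e+00, -8.53658126e-02]), 'joint_velocities': array([-0.00039682, -0.00308869, -0.00068996, -0.00123047,  0.00058279,
        0.00039819]), 'tau': array([ 1.36351759e-03, -5.70955610e+01, -5.01940513e+01, -1.64196354e-04,
        8.14756961e-03,  8.42943132e-05]), 'tool_pos': array([0.24277554, 0.54846321, 0.40373676]), 'tool_rot': array([ 2.06900918e-01,  9.78361539e-01, -8.09504354e-04, -2.29954797e-04]), 'force': array([ 0.6805321 , -0.15817254, -0.74136029]), 'ft_torque': array([-0.01962729,  0.00441267, -0.02559348]), 'grasp_force': 0.0, 'grip_width': 0.9990765299045204}
```

View pics/top0.png

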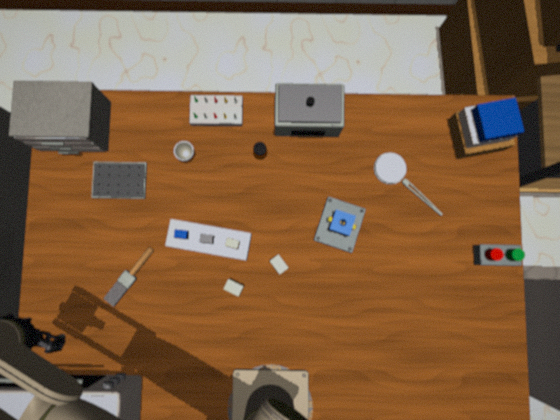

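View pics/scene0.png

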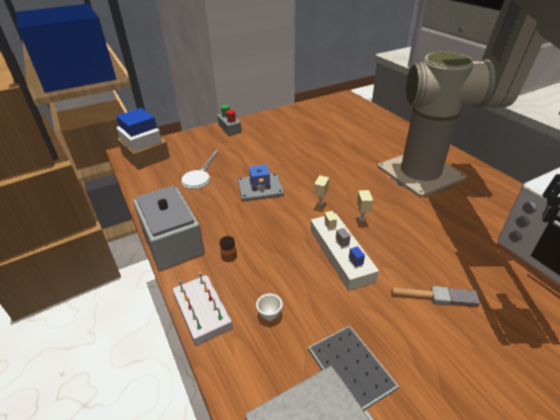

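The top view shows the rack running from about (168,232) to (250,248), with the ivory blank at (232,243), grey at (207,239) and blue at (181,234). The chuck is at (343,222), and two larger ivory lookalikes stand on the table at (279,264) and (233,287). The scene view confirms these positions.

```bash
cat > m.py <<'E'
from h import *
import sys
def load(n): return dict(np.load(f'/tmp/{n}.npz'))
def blob(f,name,mask,zplane=None):
    n,l,st,c=cv2.connectedComponentsWithStats(mask.astype(np.uint8))
    w=cloud(f)
    for i in range(1,n):
        if st[i,4]<40: continue
        m=l==i; z=np.nanmedian(w[m][:,2])
        r=cv2.minAreaRect(np.argwhere(m)[:,::-1].astype(np.float32))
        pts=np.array([ray(f,*p,z)[:2] for p in cv2.boxPoints(r)])
        e=pts[1]-pts[0]; e2=pts[2]-pts[1]
        print(name,'px',c[i].round(0),'z',z.round(4),'ctr',pts.mean(0).round(4),'sides',np.linalg.norm(e).round(4),np.degrees(np.arctan2(e[1],e[0])).round(1),np.linalg.norm(e2).round(4),np.degrees(np.arctan2(e2[1],e2[0])).round(1))
E
python3 - <<'E'
from m import *
f=load('top');w=cloud(f);z=w[...,2]
roi=np.zeros(z.shape,bool);roi[190:310,150:380]=True
blob(f,'rack',roi&(z>.034)&(z<.048)&(w[...,0]>0))
blob(f,'z>.055',roi&(z>.058))
blob(f,'stand',roi&(z>.008)&(z<.026))
print(f['extrinsics'].round(3),f['mtx'])
E
```

```text
rack px [208. 240.] z 0.0422 ctr [0.4798 0.192 ] sides 0.0803 -7.7 0.2423 -99.2
z>.055 px [342. 223.] z 0.0733 ctr [ 0.532  -0.1957] sides 0.0613 -18.1 0.0822 -107.8
z>.055 px [181. 234.] z 0.081 ctr [0.4905 0.2638] sides 0.037 -89.1 0.0256 -177.8
z>.055 px [206. 239.] z 0.0805 ctr [0.4803 0.1896] sides 0.037 -89.1 0.0256 -178.2
z>.055 px [232. 243.] z 0.0812 ctr [0.4672 0.1167] sides 0.0241 -16.9 0.0369 -107.5
z>.055 px [279. 264.] z 0.0986 ctr [ 0.4102 -0.0161] sides 0.0312 -52.3 0.0471 -142.2
z>.055 px [233. 287.] z 0.0985 ctr [0.345  0.1083] sides 0.033 -25.3 0.0472 -115.3
stand px [338. 226.] z 0.0158 ctr [ 0.5312 -0.1961] sides 0.1431 -18.0 0.1209 -107.8
[[ 0.016 -0.993  0.118  0.396]
 [-1.    -0.016  0.006 -0.007]
 [-0.004 -0.118 -0.993  1.413]
 [ 0.     0.     0.     1.   ]] [[469.74505438   0.         273.54477334]
 [  0.         469.74505438 214.00376225]
 [  0.           0.           1.        ]]
```

```bash
cat > go.py <<'E'
import sys,numpy as np
from bench import arm
from scipy.spatial.transform import Rotation as R
# usage: go.py x y z yawdeg(of tool y axis)
x,y,z,a=map(float,sys.argv[1:5]); a=np.radians(a)
s=arm.observe(); q=R.from_quat(s['tool_rot'])
ty=np.array([np.cos(a),np.sin(a),0]); tz=np.array([0,0,-1.]); tx=np.cross(ty,tz)
T=R.from_matrix(np.c_[tx,ty,tz])
print('t',s['t'],'pos',s['tool_pos'].round(4),'F',s['force'].round(1),'grip',round(s['grip_width'],3),round(s['grasp_force'],1))
print('shift mm',(q.inv().apply(np.array([x,y,z])-s['tool_pos'])*1e3).round(1),'rot',(q.inv()*T).as_rotvec().round(4))
E
python3 go.py .467 .117 .38 -8.5
```

```text
t 0.1 pos [0.2428 0.5485 0.4037] F [ 0.7 -0.2 -0.7] grip 0.999 0.0
shift mm [-379.7 -303.7   24.2] rot [-1.5000e-03  1.0000e-03  1.3023e+00]
```

```bash
R=1; python3 -m creep '[{"hand":1,"tx":-380,"ty":-304,"tz":24,"az":1.302},{"hand":1,"tx":-380,"ty":-304,"tz":24,"az":1.302},{"hand":1,"tx":-380,"ty":-304,"tz":24,"az":1.302},{"hand":1,"tx":-380,"ty":-304,"tz":24,"az":1.302},{"hand":1,"tx":-380,"ty":-304,"tz":24,"az":1.302},{"hand":1,"tx":-380,"ty":-304,"tz":24,"az":1.302},{"hand":1,"tx":-380,"ty":-304,"tz":24,"az":1.302},{"hand":1,"tx":-380,"ty":-304,"tz":24,"az":1.302}]'; python3 go.py .467 .117 .38 -8.5
```

```text
t 0.1 pos [0.2428 0.5485 0.4037] F [ 0.7 -0.2 -0.7] grip 0.999 0.0
shift mm [-379.7 -303.7   24.2] rot [-1.5000e-03  1.0000e-03  1.3023e+00]validation failed for argument at $[0]...
```

```bash
python3 -m creep '[{"hand":1,"tx":-380,"ty":-304,"tz":24,"ax":0,"ay":0,"az":1.302}]'; python3 -m creep --help | head -20; python3 go.py .467 .117 .38 -8.5
```

```text
t: 0.18
tool_pos: [0.2597, 0.5147, 0.4013]
tool_rot: [0.265, 0.964, 0.0, -0.001]
force: [1.4, -0.2, -0.9]
grip_width: 0.999
grasp_force: 0.0
t 0.1833 pos [0.2597 0.5147 0.4013] F [ 1.4 -0.2 -0.9] grip 0.999 0.0
shift mm [-381.3 -236.2   20.4] rot [-0.0021 -0.0019  1.1836]invalid input: not JSON, or not a number
```

```bash
python3 -m creep '[{"hand":1,"tx":-380,"ty":-236,"tz":20,"ax":0,"ay":0,"az":1.18},{"hand":1,"tx":-380,"ty":-236,"tz":20,"ax":0,"ay":0,"az":1.18},{"hand":1,"tx":-380,"ty":-236,"tz":20,"ax":0,"ay":0,"az":1.18},{"hand":1,"tx":-380,"ty":-236,"tz":20,"ax":0,"ay":0,"az":1.18},{"hand":1,"tx":-380,"ty":-236,"tz":20,"ax":0,"ay":0,"az":1.18},{"hand":1,"tx":-380,"ty":-236,"tz":20,"ax":0,"ay":0,"az":1.18},{"hand":1,"tx":-380,"ty":-236,"tz":20,"ax":0,"ay":0,"az":1.18},{"hand":1,"tx":-380,"ty":-236,"tz":20,"ax":0,"ay":0,"az":1.18}]'; python3 go.py .467 .117 .38 -8.5
```

```text
t: 0.85
tool_pos: [0.4141, 0.2134, 0.3874]
tool_rot: [0.699, 0.715, -0.0, -0.0]
force: [0.7, 0.3, 0.0]
grip_width: 0.999
grasp_force: 0.0
t 0.85 pos [0.4141 0.2134 0.3874] F [0.7 0.3 0. ] grip 0.999 0.0
shift mm [-97.6  50.7   7.4] rot [-1.000e-04  0.000e+00  1.714e-01]
```

```bash
python3 -m creep '[{"hand":1,"tx":-97,"ty":50,"tz":7,"ax":0,"ay":0,"az":0.165},{"hand":1,"tx":-97,"ty":50,"tz":7,"ax":0,"ay":0,"az":0.165},{"hand":1,"tx":-97,"ty":50,"tz":7,"ax":0,"ay":0,"az":0.165},{"hand":1,"tx":-97,"ty":50,"tz":7,"ax":0,"ay":0,"az":0.165},{"hand":1,"tx":-97,"ty":50,"tz":7,"ax":0,"ay":0,"az":0.165},{"hand":1,"tx":-97,"ty":50,"tz":7,"ax":0,"ay":0,"az":0.165},{"hand":1,"tx":-97,"ty":50,"tz":7,"ax":0,"ay":0,"az":0.165},{"hand":1,"tx":-97,"ty":50,"tz":7,"ax":0,"ay":0,"az":0.165}]'; python3 go.py .467 .117 .38 -8.5
python3 - <<'E'
from m import *
grab('wrist','wrist1'); f=load('wrist'); w=cloud(f); z=w[...,2]
print(f['extrinsics'].round(3),f['mtx'])
blob(f,'rack',(z>.034)&(z<.048)); blob(f,'hi',(z>.06)&(z<.12))
E
```

```text
t: 1.52
tool_pos: [0.4662, 0.1208, 0.3807]
tool_rot: [0.753, 0.658, 0.0, -0.0]
force: [-0.6, -0.5, -0.5]
grip_width: 1.005
grasp_force: 0.0
t 1.5167 pos [0.4662 0.1208 0.3807] F [-0.6 -0.5 -0.5] grip 1.005 0.0
shift mm [-3.7  1.3  0.7] rot [-0.0001 -0.0002  0.0141]
[[ 0.991 -0.126 -0.042  0.477]
 [-0.133 -0.942 -0.308  0.201]
 [-0.001  0.31  -0.951  0.35 ]
 [ 0.     0.     0.     1.   ]] [[332.25620579   0.         281.50838412]
 [  0.         332.25620579 210.05439763]
 [  0.           0.           1.        ]]
rack px [288. 115.] z 0.0424 ctr [0.4821 0.173 ] sides 0.0792 -7.6 0.2094 -94.4
rack px [556. 228.] z 0.0363 ctr [0.7345 0.0443] sides 0.007 -7.6 0.029 -83.1
hi px [294.  19.] z 0.0812 ctr [0.4922 0.2547] sides 0.0233 -7.6 0.0248 -96.1
hi px [290. 115.] z 0.0813 ctr [0.4812 0.1896] sides 0.0234 -5.5 0.0358 -94.0
hi px [287. 204.] z 0.0813 ctr [0.47   0.1181] sides 0.0403 75.8 0.0237 -14.1
hi px [146. 234.] z 0.0989 ctr [0.3527 0.1128] sides 0.0632 63.8 0.039 -19.6
hi px [246. 344.] z 0.0981 ctr [ 0.4152 -0.0062] sides 0.0689 38.6 0.0466 -59.9
```

View pics/wrist1.png

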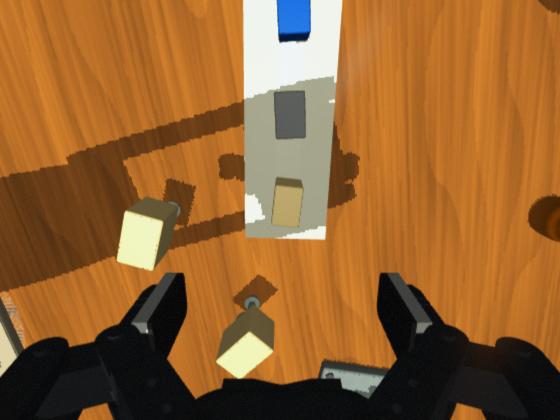

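The wrist view shows the ivory block at (287,204), turned a few degrees against the rack. Grey is at (290,115), and the lookalikes at (146,234) and (246,344) are clear of the fingers.

```bash
python3 - <<'E'
from m import *
f=load('wrist'); w=cloud(f); z=w[...,2]
blob(f,'top',(z>.0795)&(z<.0835))
m=(z>.0795)&(z<.0835); m[:,:260]=0;m[:,320:]=0;m[:170]=0;m[240:]=0
p=w[m][:,:2]; print(p.mean(0),cv2.minAreaRect((p*1000).astype(np.float32)))
f=load('top');w=cloud(f);z=w[...,2]
m=(z>.075)&(z<.086); m[:,:222]=0;m[:,243:]=0;m[:230]=0;m[255:]=0
p=w[m][:,:2]; print(p.mean(0),cv2.minAreaRect((p*1000).astype(np.float32)))
E
```

```text
top px [294.  17.] z 0.0813 ctr [0.4923 0.256 ] sides 0.0233 -7.6 0.0222 -96.1
top px [290. 115.] z 0.0814 ctr [0.4812 0.1896] sides 0.0233 -5.5 0.0358 -94.1
top px [287. 206.] z 0.0814 ctr [0.4695 0.116 ] sides 0.0359 75.9 0.0236 -14.1
top px [155. 211.] z 0.0815 ctr [0.3569 0.1274] sides 0.0111 45.7 0.0321 -43.4
top px [164. 244.] z 0.0816 ctr [0.3575 0.0959] sides 0.0321 65.1 0.0011 -21.0
top px [248. 331.] z 0.0814 ctr [ 0.412  -0.0052] sides 0.0536 4.7 0.0271 -89.3
[0.46933068 0.1163465 ] ((469.34344482421875, 115.62370300292969), (36.30095291137695, 23.89847183227539), 75.85893249511719)
[0.46770873 0.11753347] ((467.85137939453125, 117.41593170166016), (35.82789611816406, 23.728097915649414), 75.25568389892578)
```

```bash
python3 go.py .469 .117 .22 -14.2; python3 -m creep '[{"hand":1,"tx":-3,"ty":3,"tz":40,"ax":0,"ay":0,"az":0.11},{"hand":1,"tx":-3,"ty":3,"tz":60,"ax":0,"ay":0,"az":0.11},{"hand":1,"tx":-3,"ty":3,"tz":80,"ax":0,"ay":0,"az":0.11},{"hand":1,"tx":-3,"ty":3,"tz":80,"ax":0,"ay":0,"az":0.11},{"hand":1,"tx":-3,"ty":3,"tz":80,"ax":0,"ay":0,"az":0.11}]'; python3 go.py .469 .117 .22 -14.2
```

```text
t 1.5667 pos [0.4662 0.1208 0.3808] F [-0.3 -0.4  1. ] grip 1.001 0.0
shift mm [ -3.4   3.3 160.8] rot [-0.000e+00 -1.000e-04  1.137e-01]
t: 1.98
tool_pos: [0.4685, 0.117, 0.3001]
tool_rot: [0.788, 0.616, -0.001, -0.001]
force: [0.1, 0.4, 1.3]
grip_width: 1.004
grasp_force: 0.0
t 1.9833 pos [0.4685 0.117  0.3001] F [0.1 0.4 1.3] grip 1.004 0.0
shift mm [ 0.2  0.7 80.1] rot [-0.0024  0.0009  0.0031]
```

```bash
python3 -m creep '[{"hand":1,"tx":0,"ty":0.6,"tz":30,"ax":0,"ay":0,"az":0.003},{"hand":1,"tx":0,"ty":0.6,"tz":55,"ax":0,"ay":0,"az":0.003},{"hand":1,"tx":0,"ty":0.6,"tz":72,"ax":0,"ay":0,"az":0.003},{"hand":1,"tx":0,"ty":0.6,"tz":80,"ax":0,"ay":0,"az":0.003},{"hand":1,"tx":0,"ty":0.6,"tz":80,"ax":0,"ay":0,"az":0.003},{"hand":1,"tx":0,"ty":0.6,"tz":80,"ax":0,"ay":0,"az":0.003}]'; python3 go.py .469 .117 .22 -14.2;python3 -m creep '[{"hand":0.5,"tx":0,"ty":0,"tz":0,"ax":0,"ay":0,"az":0},{"hand":0.45,"tx":0,"ty":0,"tz":0,"ax":0,"ay":0,"az":0},{"hand":0.4,"tx":0,"ty":0,"tz":0,"ax":0,"ay":0,"az":0},{"hand":0.4,"tx":0,"ty":0,"tz":0,"ax":0,"ay":0,"az":0},{"hand":0.4,"tx":0,"ty":0,"tz":0,"ax":0,"ay":0,"az":0},{"hand":0.4,"tx":0,"ty":0,"tz":0,"ax":0,"ay":0,"az":0}]'; python3 - <<'E'
from m import *
grab('wrist','wrist2')
E
```

```text
t: 2.48
tool_pos: [0.4705, 0.1166, 0.2223]
tool_rot: [0.789, 0.614, 0.001, 0.0]
force: [-0.2, 1.1, -0.4]
grip_width: 1.001
grasp_force: 0.0
t 2.4833 pos [0.4705 0.1166 0.2223] F [-0.2  1.1 -0.4] grip 1.001 0.0
shift mm [ 0.  -1.6  2.3] rot [ 0.0015 -0.0006 -0.0008]
t: 2.98
tool_pos: [0.4699, 0.1163, 0.221]
tool_rot: [0.789, 0.614, 0.0, 0.0]
force: [0.1, 0.3, 0.5]
grip_width: 0.401
grasp_force: 0.0
```

View pics/wrist2.png

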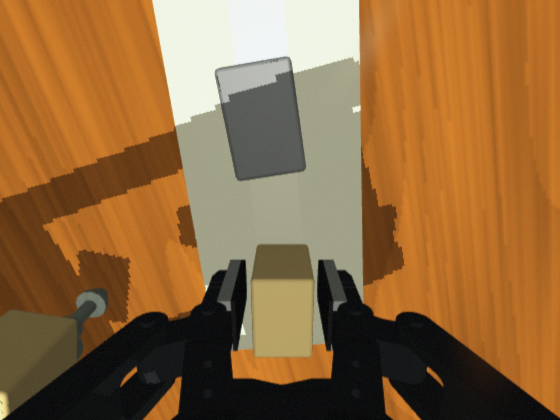

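The block sits square and centred between the pads, at about (283,300). I'll close the gripper and lift.

```bash
python3 -m creep '[{"hand":0,"tx":0,"ty":0,"tz":0,"ax":0,"ay":0,"az":0},{"hand":0,"tx":0,"ty":0,"tz":0,"ax":0,"ay":0,"az":0},{"hand":0,"tx":0,"ty":0,"tz":0,"ax":0,"ay":0,"az":0},{"hand":0,"tx":0,"ty":0,"tz":0,"ax":0,"ay":0,"az":0},{"hand":0,"tx":0,"ty":0,"tz":0,"ax":0,"ay":0,"az":0},{"hand":0,"tx":0,"ty":0,"tz":0,"ax":0,"ay":0,"az":0},{"hand":0,"tx":0,"ty":0,"tz":0,"ax":0,"ay":0,"az":0}]';  python3 -m creep '[{"hand":0,"tx":0,"ty":0,"tz":-8,"ax":0,"ay":0,"az":0},{"hand":0,"tx":0,"ty":0,"tz":-20,"ax":0,"ay":0,"az":0},{"hand":0,"tx":0,"ty":0,"tz":-40,"ax":0,"ay":0,"az":0},{"hand":0,"tx":0,"ty":0,"tz":-65,"ax":0,"ay":0,"az":0},{"hand":0,"tx":0,"ty":0,"tz":-95,"ax":0,"ay":0,"az":0},{"hand":0,"tx":0,"ty":0,"tz":-110,"ax":0,"ay":0,"az":0},{"hand":0,"tx":0,"ty":0,"tz":-110,"ax":0,"ay":0,"az":0},{"hand":0,"tx":0,"ty":0,"tz":-110,"ax":0,"ay":0,"az":0}]'; python3 go.py .532 -.196 .33 -14.2
```

```text
t: 3.62
tool_pos: [0.4699, 0.1163, 0.2209]
tool_rot: [0.789, 0.614, 0.0, 0.0]
force: [-1.7, 0.3, 3.3]
grip_width: 0.268
grasp_force: 59.0
t: 4.28
tool_pos: [0.4701, 0.1163, 0.3324]
tool_rot: [0.789, 0.614, 0.001, 0.001]
force: [-0.5, -0.2, -1.5]
grip_width: 0.27
grasp_force: 59.6
t 4.2833 pos [0.4701 0.1163 0.3324] F [-0.5 -0.2 -1.5] grip 0.27 59.6
shift mm [-287.5  136.9    2.4] rot [ 0.0027 -0.0011 -0.0012]
```

```bash
python3 -m creep '[{"hand":0,"tx":-210,"ty":137,"tz":2,"ax":0,"ay":0,"az":0},{"hand":0,"tx":-210,"ty":137,"tz":2,"ax":0,"ay":0,"az":0},{"hand":0,"tx":-210,"ty":137,"tz":2,"ax":0,"ay":0,"az":0},{"hand":0,"tx":-210,"ty":137,"tz":2,"ax":0,"ay":0,"az":0},{"hand":0,"tx":-210,"ty":137,"tz":2,"ax":0,"ay":0,"az":0},{"hand":0,"tx":-210,"ty":137,"tz":2,"ax":0,"ay":0,"az":0},{"hand":0,"tx":-210,"ty":137,"tz":2,"ax":0,"ay":0,"az":0},{"hand":0,"tx":-210,"ty":137,"tz":2,"ax":0,"ay":0,"az":0}]'; python3 -m creep '[{"hand":0,"tx":0,"ty":0,"tz":0,"ax":0,"ay":0,"az":0},{"hand":0,"tx":0,"ty":0,"tz":0,"ax":0,"ay":0,"az":0},{"hand":0,"tx":0,"ty":0,"tz":0,"ax":0,"ay":0,"az":0},{"hand":0,"tx":0,"ty":0,"tz":0,"ax":0,"ay":0,"az":0}]';python3 go.py .532 -.196 .33 -14.2; python3 - <<'E'
from m import *
f=grab('wrist','wrist3'); print(arm.observe()['tool_pos'], f['extrinsics'][:3,3])
w=cloud(f);z=w[...,2]
blob(f,'top',(z>.068)&(z<.08)); blob(f,'held',(z>.185)&(z<.197))
E
```

```text
t: 4.95
tool_pos: [0.5504, -0.1231, 0.3265]
tool_rot: [0.791, 0.612, -0.001, -0.001]
force: [-0.6, 0.4, -1.9]
grip_width: 0.272
grasp_force: 59.6
t: 5.28
tool_pos: [0.5506, -0.1197, 0.3287]
tool_rot: [0.789, 0.615, -0.0, -0.0]
force: [-0.1, -0.6, -0.9]
grip_width: 0.272
grasp_force: 59.6
t 5.2833 pos [ 0.5506 -0.1197  0.3287] F [-0.1 -0.6 -0.9] grip 0.272 59.6
shift mm [-78.5   0.6  -1.3] rot [-0.0002 -0.0001  0.0006]
[ 0.55070619 -0.11986304  0.32885713] [ 0.56979081 -0.04172676  0.29819082]
top px [ 60. 124.] z 0.0743 ctr [ 0.4255 -0.0198] sides 0.0315 -6.4 0.0549 -105.8
held px [282. 314.] z 0.1891 ctr [ 0.5527 -0.1173] sides 0.0429 23.3 0.0415 -70.5
```

View pics/wrist3.png

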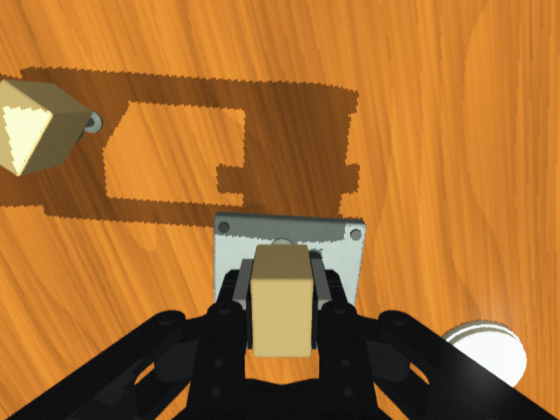

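The held block hides the chuck, with its top face at (282,314). I'll move past the chuck so the camera hangs over it.

```bash
python3 -m creep '[{"hand":0,"tx":-170,"ty":0,"tz":0,"ax":0,"ay":0,"az":0},{"hand":0,"tx":-170,"ty":0,"tz":0,"ax":0,"ay":0,"az":0},{"hand":0,"tx":-170,"ty":0,"tz":0,"ax":0,"ay":0,"az":0},{"hand":0,"tx":-170,"ty":0,"tz":0,"ax":0,"ay":0,"az":0},{"hand":0,"tx":-170,"ty":0,"tz":0,"ax":0,"ay":0,"az":0},{"hand":0,"tx":-170,"ty":0,"tz":0,"ax":0,"ay":0,"az":0},{"hand":0,"tx":-170,"ty":0,"tz":0,"ax":0,"ay":0,"az":0},{"hand":0,"tx":-170,"ty":0,"tz":0,"ax":0,"ay":0,"az":0}]'; python3 -m creep '[{"hand":0,"tx":0,"ty":0,"tz":0,"ax":0,"ay":0,"az":0},{"hand":0,"tx":0,"ty":0,"tz":0,"ax":0,"ay":0,"az":0},{"hand":0,"tx":0,"ty":0,"tz":0,"ax":0,"ay":0,"az":0}]';python3 go.py .532 -.196 .33 -14.2; python3 - <<'E'
from m import *
f=grab('wrist','wrist4'); print(arm.observe()['tool_pos'], f['extrinsics'].round(3))
w=cloud(f);z=w[...,2]
blob(f,'top',(z>.068)&(z<.08)); blob(f,'held',(z>.18)&(z<.2)&(f['image'][...,0]>110))
E
```

```text
t: 6.0
tool_pos: [0.5093, -0.2844, 0.3287]
tool_rot: [0.789, 0.614, 0.0, -0.0]
force: [-0.3, -0.8, -0.2]
grip_width: 0.274
grasp_force: 59.6
t: 6.25
tool_pos: [0.5093, -0.2847, 0.3288]
tool_rot: [0.789, 0.614, 0.0, 0.0]
force: [-0.1, -0.2, -1.1]
grip_width: 0.269
grasp_force: 59.6
t 6.25 pos [ 0.5093 -0.2847  0.3288] F [-0.1 -0.2 -1.1] grip 0.269 59.6
shift mm [91.5  0.2 -1.2] rot [ 0.0001 -0.      0.0005]
[ 0.50925846 -0.28488899  0.32881047] [[ 0.97  -0.231 -0.077  0.529]
 [-0.244 -0.922 -0.301 -0.207]
 [-0.001  0.311 -0.951  0.298]
 [ 0.     0.     0.     1.   ]]
top px [288.  84.] z 0.0744 ctr [ 0.5341 -0.1994] sides 0.06 69.5 0.0595 -17.5
held px [281. 313.] z 0.1891 ctr [ 0.5094 -0.2825] sides 0.0402 74.0 0.026 -14.1
held px [242. 303.] z 0.1932 ctr [ 0.4975 -0.2712] sides 0.0022 25.8 0.0044 -72.5
held px [321. 303.] z 0.1933 ctr [ 0.5253 -0.2779] sides 0.0047 40.0 0.0024 -58.2
```

View pics/wrist4.png

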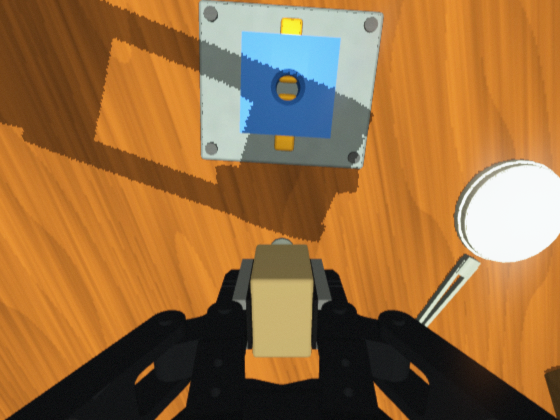

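The chuck's hole shows at (288,88), and the held block's top face is at about (282,318). I'll measure both in this one view and take the difference.

```bash
python3 - <<'E'
from m import *
f=load('wrist'); w=cloud(f);z=w[...,2];im=f['image'].astype(int)
m=(z>.18)&(z<.2); m[:,:248]=0;m[:,318:]=0
print([ (v,np.nanmedian(z[v,270:295]).round(4)) for v in range(240,362,8)])
blob(f,'held',m&(z>.1883)); 
p=w[m&(z>.1883)][:,:2]; print('held cloud',cv2.minAreaRect((p*1000).astype(np.float32)))
blob(f,'chuck',(z>.0735)&(z<.0755))
roi=np.zeros_like(m);roi[55:120,255:325]=1
h=roi&((z<.0725)|np.isnan(z)); blob(f,'hole-depth',h)
for u,v in [cv2.moments(h.astype(np.uint8),True)]and[(np.argwhere(h)[:,1].mean(),np.argwhere(h)[:,0].mean())]: print(u,v,h.sum(),ray(f,u,v,.0743))
B=im[...,2]; print(B[88,262:316]); print(B[62:116,288]); print((z[88,262:316]*1000).round(0)); 
E
```

```text
[(240, np.float64(0.1234)), (248, np.float64(0.1609)), (256, np.float64(0.1691)), (264, np.float64(0.1765)), (272, np.float64(0.183)), (280, np.float64(0.1885)), (288, np.float64(0.1889)), (296, np.float64(0.1889)), (304, np.float64(0.189)), (312, np.float64(0.1894)), (320, np.float64(0.1891)), (328, np.float64(0.1891)), (336, np.float64(0.1891)), (344, np.float64(0.1892)), (352, np.float64(0.1893)), (360, np.float64(0.0006))]
held px [282. 318.] z 0.1893 ctr [ 0.5093 -0.2844] sides 0.0255 -14.1 0.036 -102.2
held cloud ((509.2175598144531, -284.8604431152344), (36.74600601196289, 26.69245719909668), 75.98591613769531)
chuck px [287.  84.] z 0.0744 ctr [ 0.5341 -0.1994] sides 0.06 69.5 0.0595 -17.5
hole-depth px [288.  87.] z 0.0588 ctr [ 0.5342 -0.1985] sides 0.0195 15.0 0.0199 -70.6
287.8418156808803 87.29573590096287 727 [ 0.53428209 -0.19935495  0.0743    ]
[161 161 161 162 162 162 161 162 160 130 126 123 123 109  90 108 107 107
 107 107 110 108 108 107 109 108 108 109 107 107 108 107 107 105 107  99
  66  69 100 118 120 121 125 149 160 164 163 161 163 164 162 162 165 163]
[252 252 252 252 252 251 242 205 191 167 124 103  82  56  34  27  27  29
  24  25  47  85 106 109 108 108 108 108 107 109 105  83  42  24  25  24
  26  35  90 131 134 134 137 150 161 162 163 161 162 161 164 160 163 163]
[74. 75. 75. 74. 73. 74. 74. 75. 74. 75. 73. 73. 72. 70. 39. 17. 16. 17.
 16. 17. 16. 16. 15. 17. 17. 15. 16. 16. 16. 17. 16. 16. 17. 16. 16. 15.
 47. 61. 71. 71. 74. 73. 72. 74. 74. 74. 75. 74. 74. 75. 75. 75. 75. 73.]
```

```bash
python3 go.py .5343 -.1992 .3 -14.2; python3 -m creep '[{"hand":0,"tx":30,"ty":3,"tz":0,"ax":0,"ay":0,"az":0},{"hand":0,"tx":60,"ty":3,"tz":0,"ax":0,"ay":0,"az":0},{"hand":0,"tx":89,"ty":3.5,"tz":8,"ax":0,"ay":0,"az":0},{"hand":0,"tx":89,"ty":3.5,"tz":18,"ax":0,"ay":0,"az":0},{"hand":0,"tx":89,"ty":3.5,"tz":28,"ax":0,"ay":0,"az":0},{"hand":0,"tx":89,"ty":3.5,"tz":28,"ax":0,"ay":0,"az":0},{"hand":0,"tx":89,"ty":3.5,"tz":28,"ax":0,"ay":0,"az":0},{"hand":0,"tx":89,"ty":3.5,"tz":28,"ax":0,"ay":0,"az":0}]';python3 go.py .5343 -.1992 .286 -14.2
```

```text
t 6.3 pos [ 0.5093 -0.2849  0.3288] F [ 1.2 -0.1 -1.5] grip 0.268 59.6
shift mm [89.2  3.3 28.8] rot [ 0.     -0.      0.0002]
t: 6.97
tool_pos: [0.5341, -0.2012, 0.3009]
tool_rot: [0.79, 0.613, -0.0, 0.0]
force: [0.2, -0.1, -0.6]
grip_width: 0.267
grasp_force: 59.7
t 6.9667 pos [ 0.5341 -0.2012  0.3009] F [ 0.2 -0.1 -0.6] grip 0.267 59.7
shift mm [ 2.  -0.3 14.9] rot [-0.      0.0002 -0.0022]
```

```bash
python3 -m creep '[{"hand":0,"tx":1,"ty":0,"tz":5,"ax":0,"ay":0,"az":0},{"hand":0,"tx":1,"ty":0,"tz":10,"ax":0,"ay":0,"az":0},{"hand":0,"tx":1,"ty":0,"tz":10,"ax":0,"ay":0,"az":0},{"hand":0,"tx":1,"ty":0,"tz":10,"ax":0,"ay":0,"az":0}]';python3 go.py .5343 -.1992 .286 -14.2; python3 - <<'E'
from h import *
f=grab('scene'); im=f['image'][160:205,225:295]; cv2.imwrite('pics/scene1.png',cv2.cvtColor(cv2.resize(im,None,fx=8,fy=8,interpolation=cv2.INTER_CUBIC),cv2.COLOR_RGB2BGR))
E
```

```text
t: 7.3
tool_pos: [0.5342, -0.1996, 0.2902]
tool_rot: [0.79, 0.614, -0.0, -0.0]
force: [0.1, 0.8, -0.8]
grip_width: 0.275
grasp_force: 59.7
t 7.3 pos [ 0.5342 -0.1996  0.2902] F [ 0.1  0.8 -0.8] grip 0.275 59.7
shift mm [0.4 0.  4.2] rot [-0.001  -0.0002 -0.0016]
```

View pics/scene1.png

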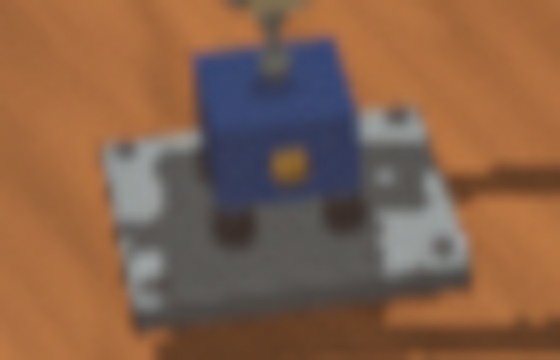

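The stub tip stands over the chuck's hole, at about (272,80) in the crop. I'll lower it gently.

```bash
python3 -m creep '[{"hand":0,"tx":0,"ty":0,"tz":3,"ax":0,"ay":0,"az":0},{"hand":0,"tx":0,"ty":0,"tz":6,"ax":0,"ay":0,"az":0},{"hand":0,"tx":0,"ty":0,"tz":8,"ax":0,"ay":0,"az":0},{"hand":0,"tx":0,"ty":0,"tz":8,"ax":0,"ay":0,"az":0}]'; python3 -m creep '[{"hand":0,"tx":0,"ty":0,"tz":2,"ax":0,"ay":0,"az":0},{"hand":0,"tx":0,"ty":0,"tz":4,"ax":0,"ay":0,"az":0},{"hand":0,"tx":0,"ty":0,"tz":4,"ax":0,"ay":0,"az":0}]';python3 go.py .5343 -.1992 .266 -14.2
```

```text
t: 7.68
tool_pos: [0.5342, -0.1993, 0.282]
tool_rot: [0.789, 0.614, -0.0, -0.0]
force: [0.1, -0.7, -1.5]
grip_width: 0.271
grasp_force: 59.7
t: 7.93
tool_pos: [0.5344, -0.1993, 0.2782]
tool_rot: [0.789, 0.614, -0.0, -0.0]
force: [0.3, -0.4, -0.9]
grip_width: 0.273
grasp_force: 59.7
t 7.9333 pos [ 0.5344 -0.1993  0.2782] F [ 0.3 -0.4 -0.9] grip 0.273 59.7
shift mm [ 0.1 -0.1 12.2] rot [-0.0006 -0.0001 -0.0011]
```

Rim is entering freely. I'll continue to the pawls.

```bash
python3 -m creep '[{"hand":0,"tx":0,"ty":0,"tz":2,"ax":0,"ay":0,"az":0},{"hand":0,"tx":0,"ty":0,"tz":4,"ax":0,"ay":0,"az":0},{"hand":0,"tx":0,"ty":0,"tz":6,"ax":0,"ay":0,"az":0},{"hand":0,"tx":0,"ty":0,"tz":6,"ax":0,"ay":0,"az":0}]';  python3 -m creep '[{"hand":0,"tx":0,"ty":0,"tz":1.5,"ax":0,"ay":0,"az":0},{"hand":0,"tx":0,"ty":0,"tz":3,"ax":0,"ay":0,"az":0},{"hand":0,"tx":0,"ty":0,"tz":3,"ax":0,"ay":0,"az":0}]'; python3 -m creep '[{"hand":0,"tx":0,"ty":0,"tz":1.5,"ax":0,"ay":0,"az":0},{"hand":0,"tx":0,"ty":0,"tz":3,"ax":0,"ay":0,"az":0},{"hand":0,"tx":0,"ty":0,"tz":3,"ax":0,"ay":0,"az":0}]'
```

```text
t: 8.27
tool_pos: [0.5343, -0.1993, 0.2722]
tool_rot: [0.789, 0.614, -0.0, -0.0]
force: [0.3, -0.0, -1.6]
grip_width: 0.276
grasp_force: 59.7
t: 8.52
tool_pos: [0.5346, -0.1992, 0.2697]
tool_rot: [0.789, 0.614, 0.0, 0.0]
force: [0.5, 1.4, 0.6]
grip_width: 0.275
grasp_force: 59.9
t: 8.77
tool_pos: [0.5348, -0.1995, 0.2671]
tool_rot: [0.789, 0.614, 0.0, 0.0]
force: [1.7, 0.5, 2.6]
grip_width: 0.275
grasp_force: 60.3
```

```bash
python3 -m creep '[{"hand":0,"tx":0,"ty":0,"tz":1,"ax":0,"ay":0,"az":0},{"hand":0,"tx":0,"ty":0,"tz":2,"ax":0,"ay":0,"az":0},{"hand":0,"tx":0,"ty":0,"tz":2,"ax":0,"ay":0,"az":0}]'|grep -v rot; python3 -m creep '[{"hand":0,"tx":0,"ty":0,"tz":0.7,"ax":0,"ay":0,"az":0},{"hand":0,"tx":0,"ty":0,"tz":1.5,"ax":0,"ay":0,"az":0},{"hand":0,"tx":0,"ty":0,"tz":1.5,"ax":0,"ay":0,"az":0}]'|grep -v rot; python3 -m creep '[{"hand":0,"tx":0,"ty":0,"tz":0.7,"ax":0,"ay":0,"az":0},{"hand":0,"tx":0,"ty":0,"tz":1,"ax":0,"ay":0,"az":0},{"hand":0,"tx":0,"ty":0,"tz":1,"ax":0,"ay":0,"az":0}]'|grep -v rot
```

```text
t: 9.02
tool_pos: [0.5343, -0.1995, 0.2644]
force: [-0.4, 0.3, -1.7]
grip_width: 0.271
grasp_force: 59.8
t: 9.27
tool_pos: [0.5342, -0.1994, 0.2625]
force: [-0.0, -0.5, -4.0]
grip_width: 0.273
grasp_force: 59.6
t: 9.52
tool_pos: [0.5342, -0.1992, 0.2614]
force: [0.2, 0.1, -6.1]
grip_width: 0.269
grasp_force: 59.2
```

```bash
python3 - <<'E'
from m import *
a=load('scene'); za=cloud(a)[...,2]
b=grab('scene'); zb=cloud(b)[...,2]
def top(f,z):
    im=f['image'].astype(int); m=(im[...,2]>im[...,0]*1.6)&(z>.06)&(z<.09); m[:160]=0;m[205:]=0;m[:,:240]=0;m[:,:]&=True;m[:,285:]=0
    return np.argwhere(m).shape[0],np.nanmedian(z[m]),np.percentile(z[m],[75,90,97])
print(top(a,za),top(b,zb))
for i in range(4):
    s=arm.observe();print(s['force'].round(1),s['tool_pos'].round(4),s['ft_torque'].round(2),s['tau'].round(1),s['grip_width'].round(3)); grab('scene')
t=grab('top','top5')
f=b; im=f['image'][150:205,225:295]; cv2.imwrite('pics/scene2.png',cv2.cvtColor(cv2.resize(im,None,fx=8,fy=8,interpolation=cv2.INTER_CUBIC),cv2.COLOR_RGB2BGR))
E
```

```text
(186, np.float64(0.07251327779299793), array([0.07350539, 0.07442498, 0.07493431])) (157, np.float64(0.07356092008497994), array([0.07485645, 0.07561986, 0.07645113]))Traceback (most recent call last):
  File "<stdin>", line 9, in <module>
AttributeError: 'float' object has no attribute 'round'
```

```bash
python3 - <<'E'
from m import *
for i in range(4):
    s=arm.observe();print(s['t'],s['force'].round(1),s['tool_pos'].round(4),s['ft_torque'].round(2)); b=grab('scene')
im=b['image'][140:205,225:295]; cv2.imwrite('pics/scene2.png',cv2.cvtColor(cv2.resize(im,None,fx=8,fy=8,interpolation=cv2.INTER_CUBIC),cv2.COLOR_RGB2BGR))
E
python3 -m creep '[{"hand":0,"tx":0,"ty":0,"tz":0.5,"ax":0,"ay":0,"az":0},{"hand":0,"tx":0,"ty":0,"tz":1,"ax":0,"ay":0,"az":0},{"hand":0,"tx":0,"ty":0,"tz":1,"ax":0,"ay":0,"az":0}]'|grep -v rot
```

```text
9.5667 [ 0.7  1.1 -6.4] [ 0.5342 -0.1992  0.2615] [ 0.14 -0.22  0.02]
9.6167 [ 0.6  1.  -6.2] [ 0.5342 -0.1992  0.2615] [ 0.25 -0.15 -0.06]
9.6667 [ 0.7  1.2 -5.5] [ 0.5342 -0.1991  0.2615] [ 0.24 -0.21  0.05]
9.7167 [ 1.   1.4 -7.1] [ 0.5342 -0.1991  0.2616] [ 0.29 -0.14  0.03]
t: 10.02
tool_pos: [0.5343, -0.1993, 0.261]
force: [-0.9, 1.6, -6.0]
grip_width: 0.267
grasp_force: 59.2
```

View pics/scene2.png

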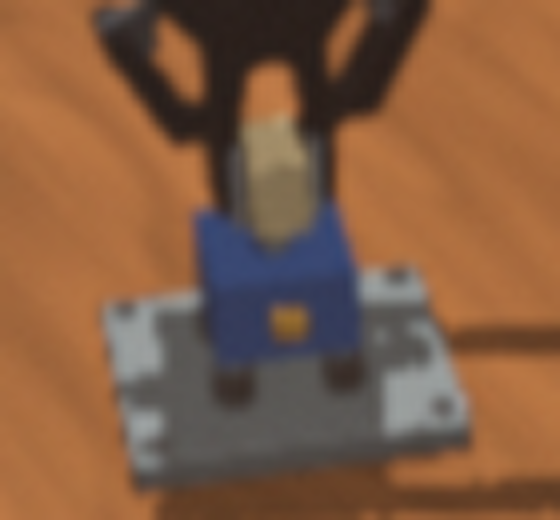

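The blank has gone partway past the pawls, with only a small gap left under the block. The pawls are drawing it down, since the chuck has risen about 1 mm. I'll carry on in small steps.

```bash
python3 -m creep '[{"hand":0,"tx":0,"ty":0,"tz":1,"ax":0,"ay":0,"az":0},{"hand":0,"tx":0,"ty":0,"tz":1.5,"ax":0,"ay":0,"az":0},{"hand":0,"tx":0,"ty":0,"tz":1.5,"ax":0,"ay":0,"az":0}]'|egrep 'pos|force'; python3 -m creep '[{"hand":0,"tx":0,"ty":0,"tz":1,"ax":0,"ay":0,"az":0},{"hand":0,"tx":0,"ty":0,"tz":1.5,"ax":0,"ay":0,"az":0},{"hand":0,"tx":0,"ty":0,"tz":1.5,"ax":0,"ay":0,"az":0}]'|egrep 'pos|force'; python3 -m creep '[{"hand":0,"tx":0,"ty":0,"tz":0.6,"ax":0,"ay":0,"az":0},{"hand":0,"tx":0,"ty":0,"tz":1,"ax":0,"ay":0,"az":0},{"hand":0,"tx":0,"ty":0,"tz":1,"ax":0,"ay":0,"az":0}]'|egrep 'pos|force'
```

```text
tool_pos: [0.5346, -0.1995, 0.26]
force: [-0.1, 1.2, -3.1]
grasp_force: 59.3
tool_pos: [0.5348, -0.1996, 0.2588]
force: [0.4, 1.2, -0.5]
grasp_force: 59.7
tool_pos: [0.5347, -0.1995, 0.2575]
force: [1.3, 0.6, -1.3]
grasp_force: 59.8
```

```bash
python3 -m creep '[{"hand":0,"tx":0,"ty":0,"tz":1,"ax":0,"ay":0,"az":0},{"hand":0,"tx":0,"ty":0,"tz":1.5,"ax":0,"ay":0,"az":0},{"hand":0,"tx":0,"ty":0,"tz":1.5,"ax":0,"ay":0,"az":0}]'|egrep 'pos|force'; python3 -m creep '[{"hand":0,"tx":0,"ty":0,"tz":0.7,"ax":0,"ay":0,"az":0},{"hand":0,"tx":0,"ty":0,"tz":1.2,"ax":0,"ay":0,"az":0},{"hand":0,"tx":0,"ty":0,"tz":1.2,"ax":0,"ay":0,"az":0}]'|egrep 'pos|force'; python3 -m creep '[{"hand":0,"tx":0,"ty":0,"tz":0.6,"ax":0,"ay":0,"az":0},{"hand":0,"tx":0,"ty":0,"tz":1,"ax":0,"ay":0,"az":0},{"hand":0,"tx":0,"ty":0,"tz":1,"ax":0,"ay":0,"az":0}]'|egrep 'pos|force'
```

```text
tool_pos: [0.5344, -0.1994, 0.2556]
force: [0.3, 1.5, -1.0]
grasp_force: 59.8
tool_pos: [0.5344, -0.1994, 0.2544]
force: [0.2, -0.2, -1.4]
grasp_force: 59.8
tool_pos: [0.5344, -0.1994, 0.2534]
force: [0.4, 1.0, -0.9]
grasp_force: 59.8
```

```bash
python3 -m creep '[{"hand":0,"tx":0,"ty":0,"tz":0.7,"ax":0,"ay":0,"az":0},{"hand":0,"tx":0,"ty":0,"tz":1.2,"ax":0,"ay":0,"az":0},{"hand":0,"tx":0,"ty":0,"tz":1.2,"ax":0,"ay":0,"az":0}]'|egrep 'pos|force'; python3 -m creep '[{"hand":0,"tx":0,"ty":0,"tz":0.7,"ax":0,"ay":0,"az":0},{"hand":0,"tx":0,"ty":0,"tz":1.2,"ax":0,"ay":0,"az":0},{"hand":0,"tx":0,"ty":0,"tz":1.2,"ax":0,"ay":0,"az":0}]'|egrep 'pos|force'
```

```text
tool_pos: [0.5345, -0.1994, 0.2524]
force: [0.9, 0.9, 1.2]
grasp_force: 59.9
tool_pos: [0.5345, -0.1994, 0.2515]
force: [-2.3, 1.1, 4.8]
grasp_force: 60.4
```

```bash
python3 -m creep '[{"hand":0,"tx":0,"ty":0,"tz":0.7,"ax":0,"ay":0,"az":0},{"hand":0,"tx":0,"ty":0,"tz":1.4,"ax":0,"ay":0,"az":0},{"hand":0,"tx":0,"ty":0,"tz":1.4,"ax":0,"ay":0,"az":0},{"hand":0,"tx":0,"ty":0,"tz":1.4,"ax":0,"ay":0,"az":0}]'|egrep 'pos|force'; python3 -m creep '[{"hand":0,"tx":0,"ty":0,"tz":0.5,"ax":0,"ay":0,"az":0},{"hand":0,"tx":0,"ty":0,"tz":1,"ax":0,"ay":0,"az":0},{"hand":0,"tx":0,"ty":0,"tz":1,"ax":0,"ay":0,"az":0},{"hand":0,"tx":0,"ty":0,"tz":1,"ax":0,"ay":0,"az":0}]'|egrep 'pos|force'; python3 -c "
from bench import arm
s=arm.observe();print(s['t'],s['tool_rot'],s['ft_torque'])"
```

```text
tool_pos: [0.5346, -0.1994, 0.2505]
force: [-3.6, 2.3, 8.3]
grasp_force: 61.0
tool_pos: [0.5346, -0.1994, 0.2499]
force: [-5.1, 2.1, 11.2]
grasp_force: 61.4
12.6833 [7.89434952e-01 6.13834207e-01 2.04936647e-05 1.51297311e-04] [ 0.54722799  0.917464   -0.03473039]
```

Fully seated with a steady 11 N push. Next is the tug: I'll rise through the free play, then load the pawls in small steps.

```bash
python3 -m creep '[{"hand":0,"tx":0,"ty":0,"tz":-2,"ax":0,"ay":0,"az":0},{"hand":0,"tx":0,"ty":0,"tz":-4,"ax":0,"ay":0,"az":0},{"hand":0,"tx":0,"ty":0,"tz":-6,"ax":0,"ay":0,"az":0},{"hand":0,"tx":0,"ty":0,"tz":-8,"ax":0,"ay":0,"az":0},{"hand":0,"tx":0,"ty":0,"tz":-9,"ax":0,"ay":0,"az":0},{"hand":0,"tx":0,"ty":0,"tz":-9,"ax":0,"ay":0,"az":0},{"hand":0,"tx":0,"ty":0,"tz":-9,"ax":0,"ay":0,"az":0}]'|egrep 'pos|force'; python3 -m creep '[{"hand":0,"tx":0,"ty":0,"tz":-0.7,"ax":0,"ay":0,"az":0},{"hand":0,"tx":0,"ty":0,"tz":-1.3,"ax":0,"ay":0,"az":0},{"hand":0,"tx":0,"ty":0,"tz":-1.3,"ax":0,"ay":0,"az":0}]'|egrep 'pos|force';python3 -m creep '[{"hand":0,"tx":0,"ty":0,"tz":-0.7,"ax":0,"ay":0,"az":0},{"hand":0,"tx":0,"ty":0,"tz":-1.3,"ax":0,"ay":0,"az":0},{"hand":0,"tx":0,"ty":0,"tz":-1.3,"ax":0,"ay":0,"az":0}]'|egrep 'pos|force'
```

```text
tool_pos: [0.5345, -0.1994, 0.2576]
force: [1.1, 1.0, -1.0]
grasp_force: 59.8
tool_pos: [0.5345, -0.1994, 0.259]
force: [0.8, 1.2, -3.1]
grasp_force: 59.7
tool_pos: [0.5344, -0.1993, 0.2602]
force: [0.1, 0.4, -4.6]
grasp_force: 59.4
```

```bash
python3 -m creep '[{"hand":0,"tx":0,"ty":0,"tz":-0.7,"ax":0,"ay":0,"az":0},{"hand":0,"tx":0,"ty":0,"tz":-1.3,"ax":0,"ay":0,"az":0},{"hand":0,"tx":0,"ty":0,"tz":-1.3,"ax":0,"ay":0,"az":0}]'|egrep 'pos|force'; python3 -m creep '[{"hand":0,"tx":0,"ty":0,"tz":-0.6,"ax":0,"ay":0,"az":0},{"hand":0,"tx":0,"ty":0,"tz":-0.9,"ax":0,"ay":0,"az":0},{"hand":0,"tx":0,"ty":0,"tz":-0.9,"ax":0,"ay":0,"az":0}]'|egrep 'pos|force'
```

```text
tool_pos: [0.5343, -0.1993, 0.2613]
force: [0.8, 1.0, -6.7]
grasp_force: 59.0
tool_pos: [0.5343, -0.1993, 0.2622]
force: [2.1, -0.4, -8.5]
grasp_force: 59.1
```

```bash
python3 -m creep '[{"hand":0,"tx":0,"ty":0,"tz":-0.6,"ax":0,"ay":0,"az":0},{"hand":0,"tx":0,"ty":0,"tz":-1.2,"ax":0,"ay":0,"az":0},{"hand":0,"tx":0,"ty":0,"tz":-1.7,"ax":0,"ay":0,"az":0},{"hand":0,"tx":0,"ty":0,"tz":-1.7,"ax":0,"ay":0,"az":0},{"hand":0,"tx":0,"ty":0,"tz":-1.7,"ax":0,"ay":0,"az":0}]'|egrep 'pos|force'
```

```text
tool_pos: [0.5342, -0.1993, 0.2638]
force: [0.7, -0.4, -12.4]
grasp_force: 59.3
```

```bash
python3 -m creep '[{"hand":0,"tx":0,"ty":0,"tz":-0.2,"ax":0,"ay":0,"az":0},{"hand":0,"tx":0,"ty":0,"tz":-0.2,"ax":0,"ay":0,"az":0},{"hand":0,"tx":0,"ty":0,"tz":-0.2,"ax":0,"ay":0,"az":0},{"hand":0,"tx":0,"ty":0,"tz":-0.2,"ax":0,"ay":0,"az":0}]'|egrep '^t:|pos|force';python3 -m creep '[{"hand":0,"tx":0,"ty":0,"tz":0,"ax":0,"ay":0,"az":0},{"hand":0,"tx":0,"ty":0,"tz":0,"ax":0,"ay":0,"az":0},{"hand":0,"tx":0,"ty":0,"tz":0,"ax":0,"ay":0,"az":0},{"hand":0,"tx":0,"ty":0,"tz":0,"ax":0,"ay":0,"az":0}]'|egrep '^t:|pos|force'
```

```text
t: 15.02
tool_pos: [0.5343, -0.1993, 0.2642]
force: [0.2, 0.3, -13.6]
grasp_force: 59.3
t: 15.35
tool_pos: [0.5344, -0.1994, 0.2643]
force: [-0.8, -0.6, -14.3]
grasp_force: 59.3
```

```bash
python3 -m creep '[{"hand":0,"tx":0,"ty":0,"tz":0.6,"ax":0,"ay":0,"az":0},{"hand":0,"tx":0,"ty":0,"tz":0.6,"ax":0,"ay":0,"az":0},{"hand":0,"tx":0,"ty":0,"tz":0.6,"ax":0,"ay":0,"az":0},{"hand":0,"tx":0,"ty":0,"tz":0.6,"ax":0,"ay":0,"az":0}]'|egrep '^t:|pos|force';python3 -m creep '[{"hand":0,"tx":0,"ty":0,"tz":0,"ax":0,"ay":0,"az":0},{"hand":0,"tx":0,"ty":0,"tz":0,"ax":0,"ay":0,"az":0},{"hand":0,"tx":0,"ty":0,"tz":0,"ax":0,"ay":0,"az":0},{"hand":0,"tx":0,"ty":0,"tz":0,"ax":0,"ay":0,"az":0}]'|egrep '^t:|pos|force'
```

```text
t: 15.68
tool_pos: [0.5345, -0.1994, 0.2639]
force: [-0.4, 0.5, -11.6]
grasp_force: 59.5
t: 16.02
tool_pos: [0.5344, -0.1994, 0.2639]
force: [-0.5, 0.3, -11.0]
grasp_force: 59.5
```

```bash
python3 -m creep '[{"hand":0,"tx":0,"ty":0,"tz":-0.3,"ax":0,"ay":0,"az":0},{"hand":0,"tx":0,"ty":0,"tz":-0.3,"ax":0,"ay":0,"az":0},{"hand":0,"tx":0,"ty":0,"tz":-0.3,"ax":0,"ay":0,"az":0},{"hand":0,"tx":0,"ty":0,"tz":-0.3,"ax":0,"ay":0,"az":0}]'|egrep '^t:|pos|force';python3 -m creep '[{"hand":0,"tx":0,"ty":0,"tz":0,"ax":0,"ay":0,"az":0},{"hand":0,"tx":0,"ty":0,"tz":0,"ax":0,"ay":0,"az":0},{"hand":0,"tx":0,"ty":0,"tz":0,"ax":0,"ay":0,"az":0},{"hand":0,"tx":0,"ty":0,"tz":0,"ax":0,"ay":0,"az":0}]'|egrep '^t:|pos|force'
```

```text
t: 16.35
tool_pos: [0.5345, -0.1994, 0.2641]
force: [-0.4, 0.4, -12.8]
grasp_force: 59.4
t: 16.68
tool_pos: [0.5345, -0.1994, 0.2641]
force: [-1.0, -0.2, -13.4]
grasp_force: 59.4
```

```bash
python3 -m creep '[{"hand":0,"tx":0,"ty":0,"tz":2,"ax":0,"ay":0,"az":0},{"hand":0,"tx":0,"ty":0,"tz":4,"ax":0,"ay":0,"az":0},{"hand":0,"tx":0,"ty":0,"tz":6,"ax":0,"ay":0,"az":0},{"hand":0,"tx":0,"ty":0,"tz":8,"ax":0,"ay":0,"az":0},{"hand":0,"tx":0,"ty":0,"tz":10,"ax":0,"ay":0,"az":0},{"hand":0,"tx":0,"ty":0,"tz":12,"ax":0,"ay":0,"az":0},{"hand":0,"tx":0,"ty":0,"tz":12,"ax":0,"ay":0,"az":0}]'|egrep '^t:|pos|force';python3 -m creep '[{"hand":0,"tx":0,"ty":0,"tz":1,"ax":0,"ay":0,"az":0},{"hand":0,"tx":0,"ty":0,"tz":2,"ax":0,"ay":0,"az":0},{"hand":0,"tx":0,"ty":0,"tz":2,"ax":0,"ay":0,"az":0},{"hand":0,"tx":0,"ty":0,"tz":2,"ax":0,"ay":0,"az":0}]'|egrep '^t:|pos|force'
```

```text
t: 17.27
tool_pos: [0.535, -0.1996, 0.2526]
force: [0.9, 0.4, -0.5]
grasp_force: 61.2
t: 17.6
tool_pos: [0.535, -0.1996, 0.2512]
force: [-0.3, 2.6, 5.4]
grasp_force: 61.9
```

```bash
python3 -m creep '[{"hand":0.35,"tx":0,"ty":0,"tz":0,"ax":0,"ay":0,"az":0},{"hand":0.5,"tx":0,"ty":0,"tz":0,"ax":0,"ay":0,"az":0},{"hand":0.6,"tx":0,"ty":0,"tz":0,"ax":0,"ay":0,"az":0},{"hand":0.6,"tx":0,"ty":0,"tz":0,"ax":0,"ay":0,"az":0},{"hand":0.6,"tx":0,"ty":0,"tz":0,"ax":0,"ay":0,"az":0},{"hand":0.6,"tx":0,"ty":0,"tz":0,"ax":0,"ay":0,"az":0}]'|egrep '^t:|pos|force|width'; python3 -m creep '[{"hand":0.6,"tx":0,"ty":0,"tz":-10,"ax":0,"ay":0,"az":0},{"hand":0.6,"tx":0,"ty":0,"tz":-30,"ax":0,"ay":0,"az":0},{"hand":0.6,"tx":0,"ty":0,"tz":-60,"ax":0,"ay":0,"az":0},{"hand":0.6,"tx":0,"ty":0,"tz":-90,"ax":0,"ay":0,"az":0},{"hand":0.6,"tx":-60,"ty":0,"tz":-90,"ax":0,"ay":0,"az":0},{"hand":0.6,"tx":-60,"ty":0,"tz":-90,"ax":0,"ay":0,"az":0},{"hand":0.6,"tx":-60,"ty":0,"tz":-90,"ax":0,"ay":0,"az":0},{"hand":0.6,"tx":-60,"ty":0,"tz":-90,"ax":0,"ay":0,"az":0}]'|egrep '^t:|pos|force'
python3 - <<'E'
from m import *
f=grab('wrist','wrist6'); w=cloud(f);z=w[...,2]
blob(f,'chuck',(z>.0715)&(z<.0765)); blob(f,'block',(z>.107)&(z<.13))
f=grab('scene'); im=f['image'][110:310,180:400]; cv2.imwrite('pics/scene6.png',cv2.cvtColor(cv2.resize(im,None,fx=2.5,fy=2.5,interpolation=cv2.INTER_CUBIC),cv2.COLOR_RGB2BGR))
a=cv2.imread('pics/wrist6.png'); b=cv2.imread('pics/scene6.png'); a=cv2.resize(a,(400,300)); b=cv2.resize(b,(400,364))[:300]; cv2.imwrite('pics/final.png',np.hstack([a,b]))
E
```

```text
t: 18.1
tool_pos: [0.5344, -0.1994, 0.25]
force: [-0.3, 0.4, 0.5]
grip_width: 0.599
grasp_force: 0.0
t: 18.77
tool_pos: [0.5194, -0.2584, 0.3409]
force: [-0.4, 0.2, -0.3]
grasp_force: 0.0
chuck px [281. 125.] z 0.0741 ctr [ 0.5342 -0.1995] sides 0.06 69.7 0.0594 -17.7
block px [283. 137.] z 0.1131 ctr [ 0.5344 -0.2002] sides 0.0232 -14.3 0.0355 -103.2
```

View pics/final.png

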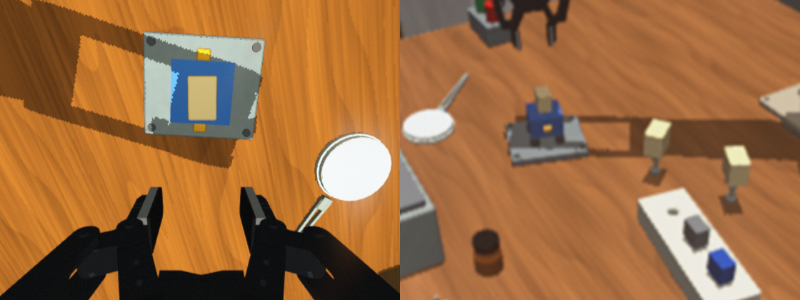

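The blank sits square in the chuck at (202,98) in the left half. Its top is at 113.1 mm and the chuck's at 74.1 mm, a 39 mm difference, so it is fully home. The other blanks are undisturbed and the gripper is clear.

```bash
python3 -c "
from bench import arm
print(arm.job_done())"
```

```text
the job is handed in; nothing more can be done
None
```

The ivory blank is fully home and upright in the blue chuck; the readings showed a push of about 11 N at most and a tug of 11–14 N held for over a second, and the job is handed in with the gripper clear and the rest of the scene untouched as far as the cameras show.

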